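Fetch the flat tin from behind the jar and the bottle

ROBOT

A 6-joint arm with a two-finger parallel gripper is mounted at the origin on the work surface. World frame = base frame: x ahead of the robot, y to its left, z up, the work surface at z = 0. Lengths are in m, angles in degrees, forces in N, time in s.
With the tool pointing down it reaches from about 0.3 to 1 m from the base axis. Payload 5.1 kg.
Tool frame: the origin (TCP) lies at the centre of the arm's flange, where the gripper is bolted on; the fingertips stand 190 mm ahead of it and the grasp point (between the pads) lies 171 mm ahead of it (r.hold_point_z is the distance from the TCP to the grasp point, in m); z points along the fingers, y is the line along which they close (so a half turn about z gives the same grasp; the last joint's range is limited). The gripper opens to 95 mm and grips with 3 to 60 N. Pads are 20 mm wide; open, the fingers measure 119 mm over their backs; the gripper's body (75 mm by 180 mm) begins 59 mm behind the grasp point.
Start: joints at [68.148, 7.093, 94.555, -0, 78.352, -4.733], TCP at [0.191, 0.621, 0.405] pointing down, gripper open.
Joint ranges: [-149.61, 149.61], [-58.7, 133.49], [1.44, 155.28], [-77.14, 257.14], [18.33, 153.61], [-166.67, 166.67]. Speed limits (degrees/s): [147.25, 147.25, 180, 180, 180, 180].

INTERFACE

Orientations are given as a 3x3 rotation matrix whose columns are the frame's x, y, z axes.
In Python, from bench import readout, viewer, hand_in, r gives the robot as it stands. The module is installed in compiled form; this text tells all that it offers.
- The arm moves only by the tool play_rows, never from a script. Its argument "increments" is text: rows parted by semicolons, each of 7 numbers parted by spaces: the turn, a rotation vector about the tool's x, y, z in degrees, then the shift along the tool's x, y, z in mm, then the finger opening in mm, from 0 to 95.1. In form: ax ay az tx ty tz hand; .... A call has 1 to 10 rows; each row is the pose to reach, as a shift and turn from the pose commanded when the call began, along the tool's axes at that moment; what a row does not reach only later rows make up. A row lasts 1/10 s, in which the tool goes at most 50 mm and 8.59 degrees, less where a joint would pass 70% of its speed; a pose out of reach is approached as far as the arm can. A call with a gripper value outside its range is refused whole. The fingers move at their own pace and stop on an object; "grip_force" is the grip in N (left out, the last holds). Time passes only in rows, so rows that repeat a pose let the fingers close. It gives the time, the measured TCP pose, the force, the opening and the grip force at its end, in the units of the state.
- readout.state(): the state, without advancing time (a new reading comes with each control period).
- viewer.get_image(name): name is "side" or "top"; returns a dict with "frame" (384x512x3 uint8, blue, green, red), "z_map" (384x512 float32, m along the optical axis (not along the pixel's ray), 0 where there is no reading), "fx", "fy", "cx", "cy" (pixels), "world_to_cam" (4x4, takes a point from world to camera coordinates). Camera axes: x right, y down, z forward; pixel columns grow to the right and rows downward; lengths in m; the calibration is good to about 2 mm. A picture is of the moment at which its call begins.
- hand_in(): hands the job in; it is judged then, once.
The state is a dict: "time_s": time; "joint_pos": joint angles; "dq": joint speeds; "tau": joint torques, N m; "tcp_pos": TCP position; "eef_rot": TCP orientation; "force": force on the tool from outside, world axes, zero at the start; "moment": the same for the moment, N m; "grip_width": opening from 0.0 (shut) to 1.0 (fully open); "grip_force": force on a finger pad.
Only numpy, scipy, OpenCV 4.12 (cv2) and the standard library are available. Lean on these libraries where they do the work, as an engineer would, in place of code of your own. Each camera call takes 0.05 s, during which the arm holds its last target. There are 200 camera calls.

TASK

The flat steel tin in the blue tray has to go on the scale, but the round jar and the square bottle stand in its way: lift both out and stand them on the steel side tray, then put the tin in the middle of the scale's pan while they wait there, and then put the jar back in the middle of the round cork coaster and the bottle back in the middle of the square wooden one. Keep the three upright, set them down gently without dropping them, and leave the small vial and the carton in the blue tray where they are.

Things in the scene. Friction and masses are not known exactly. Their poses are not given: they have to be found in the camera images.
- jar: Round cream jar with paper label and metal screw lid, loose, about 0.3 kg, 110 mm tall. Body 68 mm across up to 68 mm, shoulder narrowing to a 44 mm neck at 80 mm, lid 48 mm across from 84 to 110 mm: grip it by the lid from above, with the fingertips no lower than 82 mm. Starts on the round coaster. Origin: centre of the underside, z up.
- bottle: Square grey plastic bottle with a round white cap, loose, about 0.28 kg, 126 mm tall. Body 54 x 54 mm up to 88 mm (sides along its x and y), shoulder up to 97 mm, cap 32 mm across from 98 to 126 mm: grip it by the cap from above, with the fingertips no lower than 97 mm. Starts on the square coaster. Origin: centre of the underside, z up.
- tin: Flat round steel tin, loose, about 0.14 kg, 56 mm across, 36 mm tall, starts on the floor of the blue tray close behind the jar and the bottle, about midway between them; the gripper's body would hit these two while they stand there. Origin: centre of the underside, z up.
- coaster_round: Round cork coaster, fixed in the blue tray, 78 mm across, 4 mm thick, the jar's place. It is the left or the right one of the two coasters, 104 mm apart. Origin: centre of the underside; its top is 4 mm above.
- coaster_square: Square light wooden coaster, fixed in the blue tray, 64 x 64 mm (sides along its x and y), 4 mm thick, the bottle's place. Origin: centre of the underside; its top is 4 mm above.
- side_tray: Empty shallow steel tray at one side of the blue tray (left or right), fixed, 260 mm along its x, 160 mm along its y, walls 4 mm thick and reaching 9 mm above the origin. The jar and the bottle fit on it side by side along its x. Origin: centre of the tray, 1 mm above the counter; inner floor 3 mm above the origin.
- scale: Red bench scale on the other side, fixed and rigid, housing 170 x 170 mm and 36 mm high, with a flat round steel pan 120 mm across over its middle, pan top 50 mm above the origin; a dark display on its -x edge. Origin: on the counter, under the centre of the pan.
- stock_tray: Blue tray in the middle, fixed, 220 mm along its x, 270 mm along its y, walls 4 mm thick and reaching 24 mm above the origin. The coasters stand at x = -50 mm, y = +52 and -52 mm in its frame, the tin at about x = +13 mm, y = 0, the vial and the carton in its two far corners. Origin: centre of the tray, 1 mm above the counter; inner floor 3 mm above the origin.
- vial: Small amber vial with black cap, loose, 26 mm across, 61 mm tall, in a far corner of the blue tray: leave it where it is. Origin: centre of the underside.
- carton: Small cardboard carton, loose, 32 x 48 mm, 40 mm tall, in the other far corner of the blue tray: leave it where it is. Origin: centre of the underside.
Not all that is in view belongs to the job. Leave any black or green look-alike of the coaster_round alone.

How it is judged (in metres and radians):
On the way, in this order (a step that is already met when the one before it is completed fails the run):
1. The jar and the bottle both stand upright, released, on the side tray (x of jar in the frame of side_tray between -0.1 and 0.1 m and y of jar in the frame of side_tray between -0.055 and 0.055 m and z of jar in the frame of side_tray between -0.01 and 0.01 m and angle between each of jar, bottle's own z axis and vertical below 0.12 rad and linear speed of each of jar, bottle below 0.03 m/s and contact force between the fingers and jar below 0.1 N and x of bottle in the frame of side_tray between -0.1 and 0.1 m and y of bottle in the frame of side_tray between -0.055 and 0.055 m and z of bottle in the frame of side_tray between -0.01 and 0.01 m and contact force between the fingers and bottle below 0.1 N), for 0.2 s.
2. The tin stands released in the middle of the scale's pan while the jar and the bottle still stand on the side tray (all of step 1 and horizontal distance between tin and scale below 0.015 m and z of tin in the frame of scale between 0.046 and 0.055 m and angle between tin's own z axis and vertical below 0.12 rad and linear speed of tin below 0.03 m/s and contact force between the fingers and tin below 0.1 N), for 0.2 s.
At the end, for the whole second after the job is handed in: The tin stands on the scale's pan within 15 mm of its centre, the jar on the round coaster and the bottle on the square coaster, each within 13 mm of its coaster's centre; all three upright, released and at rest (horizontal distance between tin and scale below 0.015 m and z of tin in the frame of scale between 0.046 and 0.055 m and angle between each of tin, jar, bottle's own z axis and vertical below 0.12 rad and linear speed of each of tin, jar, bottle below 0.03 m/s and contact force between the fingers and tin below 0.1 N and horizontal distance between jar and coaster_round below 0.013 m and z of jar in the frame of coaster_round between 0.001 and 0.008 m and contact force between the fingers and jar below 0.1 N and horizontal distance between bottle and coaster_square below 0.013 m and z of bottle in the frame of coaster_square between 0.001 and 0.008 m and contact force between the fingers and bottle below 0.1 N); the robot touches nothing.
It fails at once if The jar, the bottle or the tin is tipped by more than 35 degrees (angle between any of jar, bottle, tin's own z axis and vertical above 0.61 rad).
It fails at once if The vial or the carton is moved by more than 20 mm (distance of any of vial, carton from where it was at the start of the episode above 0.02 m).
It fails at once if The jar, the bottle or the tin is dropped or banged down (more than 80 N) on its new place (contact force between any of jar, bottle and side_tray above 80 N or contact force between jar and coaster_round above 80 N or contact force between bottle and coaster_square above 80 N or contact force between tin and scale above 80 N).
It also fails if it takes over 120 s, if anything falls off the work surface, if the arm or the gripper's body presses on something with over 40 N, if the wrist force passes 120 N, or if a joint passes its speed limit or range.

## Working session

There is one attempt and no reset: what is moved stays moved. The work goes in short steps, Python scripts to look and compute and a tool call to move; the robot and the scene stay as the last step left them, time stands still between calls to the robot, and variables do not carry over. Pictures are saved under pics/ and viewed, at most 14 in all, crops included, and the job is handed in when it is done.

Besides the shell and the picture viewer there is one more tool, called after "Emit:" as name(argument=value, ...) on one line, values as JSON. play_rows: Moves the arm, as the interface text tells. Its arguments: {"type":"object","properties":{"increments":{"type":"string"},"grip_force":{"type":"number"}},"required":["increments"]}

```bash
mkdir -p pics; python3 - <<'E'
from bench import readout, viewer, r
import cv2,numpy as np,pickle
s=readout.state();print(s['time_s'],s['tcp_pos'],np.round(s['eef_rot'],4).tolist(),s['grip_width'],r.hold_point_z)
for n in('top','side'):
    d=viewer.get_image(n);pickle.dump(d,open(f'{n}0.pkl','wb'));cv2.imwrite(f'pics/{n}0.png',d['frame'])
    T=d['world_to_cam'];print(n,d['fx'],d['cx'],d['cy'],np.round(T,3).tolist())
E
```

```text
0.0 [0.19127857 0.62095465 0.40348234] [[-0.9557, 0.2944, -0.0008], [0.2944, 0.9557, -0.0019], [0.0002, -0.0021, -1.0]] 0.9993430577907696 0.1713
top 476.85736348942294 263.95415382395095 186.60303533819044 [[0.009, -1.0, -0.009, -0.007], [-0.981, -0.007, -0.196, 0.59], [0.196, 0.011, -0.981, 1.269], [0.0, 0.0, 0.0, 1.0]]
side 443.04593833492055 251.88829690854593 192.33633609174447 [[0.814, -0.581, 0.011, -0.456], [-0.398, -0.571, -0.718, 0.253], [0.423, 0.58, -0.696, 0.752], [0.0, 0.0, 0.0, 1.0]]
```

View pics/top0.png

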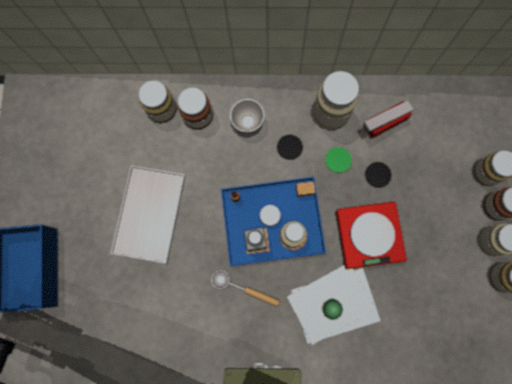

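View pics/side0.png

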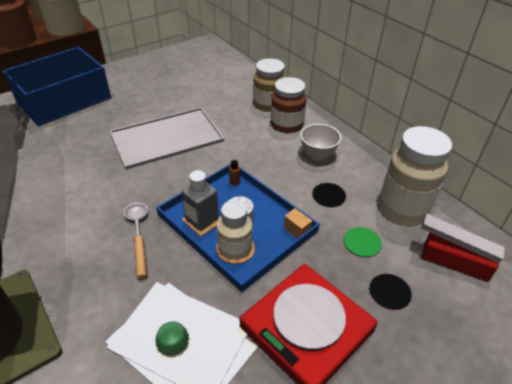

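Top view: blue tray around (272,221), with the bottle (256,239), jar (293,234) and tin (270,215). The side tray is on the left (148,214) and the scale on the right (373,234). The side view agrees. Next I measure with masks and rays.

```bash
cat > h.py <<'E'
import cv2,numpy as np,pickle
def ray(d,uv,z):
    uv=np.atleast_2d(uv).astype(float);T=d['world_to_cam'];R=T[:3,:3];o=-R.T@T[:3,3]
    v=np.c_[(uv[:,0]-d['cx'])/d['fx'],(uv[:,1]-d['cy'])/d['fy'],np.ones(len(uv))]@R
    return o+v*((z-o[2])/v[:,2])[:,None]
def mask(d,z0,z1,extra=None):
    """pixels whose depth point lies between heights z0 and z1, and their world points"""
    h,w=d['z_map'].shape;u,v=np.meshgrid(np.arange(w),np.arange(h));Z=d['z_map']
    c=np.stack([(u-d['cx'])/d['fx']*Z,(v-d['cy'])/d['fy']*Z,Z],-1)-d['world_to_cam'][:3,3]
    p=c@d['world_to_cam'][:3,:3]
    return p,((p[...,2]>z0)&(p[...,2]<z1)&(Z>0))
def near(m,uv):
    """component of mask nearest pixel uv -> its largest contour"""
    n,l=cv2.connectedComponents(m.astype(np.uint8),connectivity=4)
    ys,xs=np.nonzero(l);k=np.argmin((xs-uv[0])**2+(ys-uv[1])**2)
    mm=(l==l[ys[k],xs[k]]).astype(np.uint8)
    return max(cv2.findContours(mm,cv2.RETR_EXTERNAL,cv2.CHAIN_APPROX_NONE)[0],key=len)[:,0,:]
def circ(d,m,uv,z):
    p=ray(d,near(m,uv),z)[:,:2].astype(np.float32)
    (c,s,a)=cv2.fitEllipse(p.reshape(-1,1,2)*1000);return np.round(c,1),np.round(s,1)
def rect(d,m,uv,z):
    p=ray(d,near(m,uv),z)[:,:2].astype(np.float32)*1000
    (c,s,a)=cv2.minAreaRect(p);return np.round(c,1),np.round(s,1),round(a,2)
E
python3 - <<'E'
from h import *
for n in('top','side'):
    d=pickle.load(open(n+'0.pkl','rb'));f=d['frame'];hsv=cv2.cvtColor(f,cv2.COLOR_BGR2HSV);H,S,V=cv2.split(hsv)
    P=dict(jar=(293,229),bot=(255,236),tin=(270,215),pan=(373,234),blue=(235,225),red=(345,255),side=(148,214)) if n=='top' else dict(jar=(235,212),bot=(198,178),tin=(242,207),pan=(310,315),blue=(180,215),red=(255,330),side=(165,135))
    p,_=mask(d,0,1)
    print(n,{k:(np.round(p[v[1],v[0]],3).tolist(),hsv[v[1],v[0]].tolist()) for k,v in P.items()})
    for k,z,lo,hi in(('jar',.118,.109,.13),('bot',.134,.125,.145),('tin',.04,.034,.047),('pan',.05,.045,.056)):
        print(k,*circ(d,mask(d,lo,hi)[1]&(S<70),P[k],z))
    print('blue',rect(d,(H>100)&(H<130)&(S>120),P['blue'],.025))
    print('red',rect(d,((H<8)|(H>172))&(S>150),P['red'],.036))
    print('side',rect(d,mask(d,.0025,.02)[1]&(V>130),P['side'],.010), rect(d,V>150,P['side'],.01))
d=pickle.load(open('top0.pkl','rb'));cv2.imwrite('pics/c.png',cv2.resize(d['frame'][150:280,100:420],None,fx=2.5,fy=2.5,interpolation=cv2.INTER_CUBIC))
E
```

```text
top {'jar': ([0.466, -0.079, 0.116], [95, 8, 187]), 'bot': ([0.445, 0.019, 0.133], [99, 10, 187]), 'tin': ([0.512, -0.019, 0.042], [95, 8, 187]), 'pan': ([0.461, -0.301, 0.053], [102, 7, 183]), 'blue': ([0.488, 0.081, 0.005], [107, 178, 142]), 'red': ([0.404, -0.226, 0.034], [0, 215, 141]), 'side': ([0.518, 0.331, 0.006], [10, 4, 181])}
jar [458.7 -80.5] [45.4 45.6]
bot [442.4  21.6] [29.1 30. ]
tin [513.9 -17.3] [53.7 54.5]
pan [ 461.7 -299.2] [115.9 117.1]
blue (array([499.7, -25.5]), array([218. , 266.5]), 8.08)
red (array([ 461.1, -297.6]), array([167. , 170.2]), 8.1)
side (array([521.6, 332.7]), array([164.7, 264.8]), 80.92) (array([519.4, 328.5]), array([153.3, 258.9]), 80.52)
side {'jar': ([0.458, -0.088, 0.119], [120, 3, 224]), 'bot': ([0.441, 0.014, 0.135], [115, 7, 232]), 'tin': ([0.476, -0.085, 0.119], [120, 2, 218]), 'pan': ([0.463, -0.302, 0.052], [169, 13, 212]), 'blue': ([0.414, 0.062, 0.005], [108, 189, 151]), 'red': ([0.378, -0.264, 0.035], [1, 213, 171]), 'side': ([0.52, 0.335, 0.007], [167, 12, 196])}
jar [457.7 -83.5] [46.2 54.4]
bot [441.2  18.1] [31.5 39.6]
tin [514.1 -17.9] [53.3 56.1]
pan [ 462.9 -299.4] [117.5 119.9]
blue (array([498.8, -28.9]), array([227.9, 279.1]), 8.14)
red (array([ 458.3, -302.9]), array([177.2, 171. ]), 8.1)
side (array([524.3, 334.9]), array([162.6, 269.2]), 80.84) (array([518.4, 336.6]), array([162.5, 252.6]), 80.67)
```

View pics/c.png

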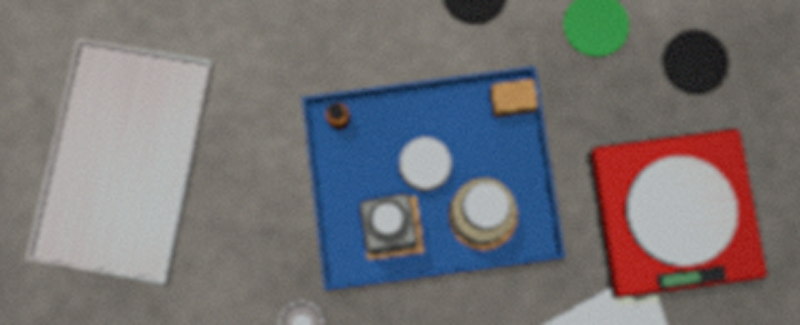

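The picture shows the bottle on the square wooden coaster, the jar on the cork one and the tin behind them. The sizes and the 103 mm jar-bottle spacing match the spec. Tray yaw is about +8°, and the side tray's x axis is at about -9°. The tool's yaw can stay fixed throughout. I'll move above the bottle first.

Emit:
play_rows(increments="0 0 0 -15 -18 0 95; 0 0 0 -45 -54 0 95; 0 0 0 -75 -90 0 95; 0 0 0 -105 -126 0 95; 0 0 0 -135 -162 0 95; 0 0 0 -165 -198 0 95; 0 0 0 -195 -234 0 95; 0 0 0 -225 -270 0 95; 0 0 0 -255 -306 0 95; 0 0 0 -270 -324 0 95")

```text
time_s: 1.1
tcp_pos: [0.3545, 0.2295, 0.4044]
eef_rot: [[-0.955, 0.297, 0.0], [0.297, 0.955, -0.001], [-0.0, -0.001, -1.0]]
force: [0.5, 0.5, -0.5]
grip_width: 1.001
grip_force: 0.0
```

Emit:
play_rows(increments="0 0 0 -15 -18 0 95; 0 0 0 -40 -48 0 95; 0 0 0 -70 -84 0 95; 0 0 0 -100 -120 0 95; 0 0 0 -125 -150 0 95; 0 0 0 -140 -168 0 95; 0 0 0 -147 -176 0 95; 0 0 0 -147 -176 0 95;0 0 0 -147 -176 0 95")

```text
time_s: 2.0
tcp_pos: [0.4425, 0.0212, 0.4045]
eef_rot: [[-0.956, 0.294, -0.001], [0.294, 0.956, 0.001], [0.001, 0.0, -1.0]]
force: [-0.2, 0.2, 0.1]
grip_width: 1.0
grip_force: 0.0
```

```bash
cat > go.py <<'E'
import sys,numpy as np
from bench import readout
s=readout.state();R=np.array(s['eef_rot']);t=np.array(s['tcp_pos'])
print(s['time_s'],'tcp',np.round(t*1000,1),'F',np.round(s['force'],1),'w',round(s['grip_width']*95.1,1),'gf',s['grip_force'],'j',np.round(s['joint_pos'],0))
print(np.round(R,4).tolist())
for a in sys.argv[1:]:   # target TCP x,y,z in mm
    print(a,'->',np.round(R.T@(np.array(eval(a))-t*1000),1))
E
python3 go.py 442.3,21,298 442.3,21,403
```

```text
2.0 tcp [442.5  21.2 404.5] F [-0.2  0.2  0.1] w 95.1 gf 0.0 j [ -4. -21. 120.   0.  81. -77.]
[[-0.9558, 0.294, -0.0007], [0.294, 0.9558, 0.0006], [0.0008, 0.0003, -1.0]]
442.3,21,298 -> [  0.   -0.3 106.5]
442.3,21,403 -> [ 0.1 -0.2  1.5]
```

Emit:
play_rows(increments="0 0 0 0 0 15 95;0 0 0 0 0 40 95;0 0 0 0 0 65 95;0 0 0 0 0 85 95;0 0 0 0 0 98 95;0 0 0 0 0 105 95;0 0 0 0 0 106 95;0 0 0 0 0 106 60;0 0 0 0 0 106 42;0 0 0 0 0 106 42", grip_force=20)

```text
time_s: 3.0
tcp_pos: [0.4431, 0.0205, 0.2998]
eef_rot: [[-0.956, 0.294, 0.002], [0.294, 0.956, -0.0], [-0.002, 0.0, -1.0]]
force: [0.3, 0.0, -0.5]
grip_width: 0.801
grip_force: 0.0
```

Emit:
play_rows(increments="0 0 0 0 0 0 36;0 0 0 0 0 0 30;0 0 0 0 0 0 24;0 0 0 0 0 0 20;0 0 0 0 0 0 20;0 0 0 0 0 0 20;0 0 0 0 0 0 20;0 0 0 0 0 0 20")

```text
time_s: 3.8
tcp_pos: [0.4427, 0.0206, 0.2987]
eef_rot: [[-0.956, 0.294, -0.0], [0.294, 0.956, 0.0], [0.0, 0.0, -1.0]]
force: [0.8, 0.0, 0.3]
grip_width: 0.333
grip_force: 20.0
```

```bash
python3 go.py 466,341,450
```

```text
3.8 tcp [442.7  20.6 298.7] F [0.8 0.  0.3] w 31.6 gf 19.994378685951233 j [ -4. -15. 126.   0.  69. -77.]
[[-0.9557, 0.2943, -0.0001], [0.2943, 0.9557, 0.0001], [0.0001, 0.0, -1.0]]
466,341,450 -> [  72.   313.1 -151.3]
```

Emit:
play_rows(increments="0 0 0 0 0 -8 20;0 0 0 0 0 -25 20;0 0 0 0 0 -50 20;0 0 0 0 0 -75 20;0 0 0 0 0 -92 20;0 0 0 0 0 -100 20;0 0 0 4 15 -100 20;0 0 0 10 45 -100 20;0 0 0 18 80 -100 20;0 0 0 26 115 -100 20")

```text
time_s: 4.8
tcp_pos: [0.4514, 0.1391, 0.398]
eef_rot: [[-0.955, 0.295, -0.001], [0.295, 0.955, -0.0], [0.001, -0.001, -1.0]]
force: [0.7, 0.1, -2.1]
grip_width: 0.333
grip_force: 20.0
```

Emit:
play_rows(increments="0 0 0 8 35 0 20;0 0 0 16 70 0 20;0 0 0 24 105 0 20;0 0 0 32 140 0 20;0 0 0 39 168 0 20;0 0 0 44 187 0 20;0 0 0 46 196 0 20;0 0 0 46 198 0 20;0 0 0 46 198 0 20")

```text
time_s: 5.7
tcp_pos: [0.4662, 0.3404, 0.3985]
eef_rot: [[-0.956, 0.295, -0.0], [0.295, 0.956, -0.001], [0.0, -0.001, -1.0]]
force: [0.2, -0.9, -2.6]
grip_width: 0.332
grip_force: 20.0
```

```bash
python3 go.py 466,341,295
```

```text
5.7 tcp [466.2 340.4 398.5] F [ 0.2 -0.9 -2.6] w 31.6 gf 19.992904365062714 j [ 31.  -2. 104.  -0.  77. -42.]
[[-0.9556, 0.2947, -0.0004], [0.2947, 0.9556, -0.0009], [0.0002, -0.001, -1.0]]
466,341,295 -> [  0.3   0.7 103.5]
```

Emit:
play_rows(increments="0 0 0 0 0 12 20;0 0 0 0 0 35 20;0 0 0 0 0 60 20;0 0 0 0 0 80 20;0 0 0 0 0 92 20;0 0 0 0 0 97 20;0 0 0 0 0 99 20;0 0 0 0 0 101 20;0 0 0 0 0 101.5 20;0 0 0 0 0 101.5 20")

```text
time_s: 6.7
tcp_pos: [0.4663, 0.3411, 0.2981]
eef_rot: [[-0.956, 0.294, 0.001], [0.294, 0.956, 0.001], [-0.001, 0.001, -1.0]]
force: [0.4, -0.1, -2.5]
grip_width: 0.329
grip_force: 20.0
```

Emit:
play_rows(increments="0 0 0 0 0 1 20;0 0 0 0 0 2 20;0 0 0 0 0 2.5 20;0 0 0 0 0 2.5 20")

```text
time_s: 7.1
tcp_pos: [0.466, 0.3409, 0.2948]
eef_rot: [[-0.956, 0.294, 0.0], [0.294, 0.956, 0.0], [-0.0, 0.0, -1.0]]
force: [0.2, 1.2, -2.5]
grip_width: 0.332
grip_force: 20.0
```

Emit:
play_rows(increments="0 0 0 0 0 0.6 20;0 0 0 0 0 1.2 20;0 0 0 0 0 1.2 20")

```text
time_s: 7.4
tcp_pos: [0.4662, 0.3411, 0.2946]
eef_rot: [[-0.956, 0.294, 0.001], [0.294, 0.956, 0.0], [-0.0, 0.0, -1.0]]
force: [-3.0, -1.0, 4.5]
grip_width: 0.333
grip_force: 20.0
```

Contact confirmed: the force rose to +4.5 N. I'll release and rise.

Emit:
play_rows(increments="0 0 0 0 0 0 40;0 0 0 0 0 0 60;0 0 0 0 0 0 95;0 0 0 0 0 0 95;0 0 0 0 0 0 95;0 0 0 0 0 0 95;0 0 0 0 0 -10 95;0 0 0 0 0 -40 95;0 0 0 0 0 -75 95;0 0 0 0 0 -100 95")

```text
time_s: 8.4
tcp_pos: [0.4662, 0.341, 0.3969]
eef_rot: [[-0.956, 0.294, 0.003], [0.294, 0.956, 0.002], [-0.002, 0.002, -1.0]]
force: [0.7, 0.6, 0.1]
grip_width: 0.996
grip_force: 0.0
```

```bash
python3 go.py 458.5,-81.5,394 458.5,-81.5,284; python3 - <<'E'
from bench import viewer
import cv2
cv2.imwrite('pics/s1.png',viewer.get_image('side')['frame'])
E
```

```text
8.4 tcp [466.2 341.  396.9] F [0.7 0.6 0.1] w 94.7 gf 0.0 j [ 31.  -2. 104.  -0.  77. -42.]
[[-0.9557, 0.2944, 0.0027], [0.2944, 0.9557, 0.0016], [-0.0021, 0.0024, -1.0]]
458.5,-81.5,394 -> [-117.  -406.1    2.2]
458.5,-81.5,284 -> [-116.8 -406.3  112.2]
```

View pics/s1.png

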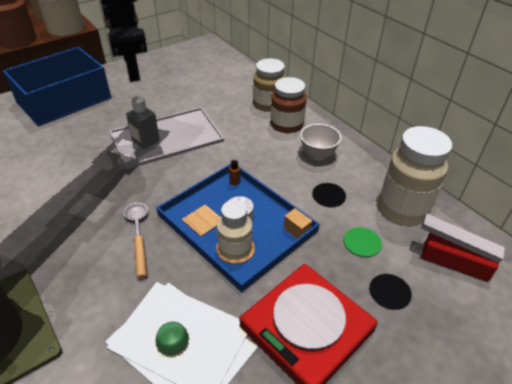

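The bottle stands upright on the side tray at (142,125), and the bare square coaster is at (202,221). Now the jar.

Emit:
play_rows(increments="0 0 0 -4 -14 0 95;0 0 0 -12 -42 0 95;0 0 0 -24 -82 0 95;0 0 0 -36 -124 0 95;0 0 0 -48 -166 0 95;0 0 0 -60 -208 0 95;0 0 0 -72 -250 0 95;0 0 0 -84 -292 0 95;0 0 0 -96 -334 0 95;0 0 0 -106 -370 0 95")

```text
time_s: 9.45
tcp_pos: [0.457, -0.0463, 0.3918]
eef_rot: [[-0.955, 0.295, -0.003], [0.295, 0.955, 0.0], [0.002, -0.001, -1.0]]
force: [-0.3, 0.2, 1.1]
grip_width: 0.999
grip_force: 0.0
```

Emit:
play_rows(increments="0 0 0 -6 -22 0 95;0 0 0 -10 -32 0 95;0 0 0 -11 -36 0 95;0 0 0 -11 -36 0 95;0 0 0 -11 -36 0 95")

```text
time_s: 9.95
tcp_pos: [0.4583, -0.0808, 0.3932]
eef_rot: [[-0.956, 0.293, -0.001], [0.293, 0.956, 0.001], [0.001, 0.0, -1.0]]
force: [-0.7, -0.7, 0.9]
grip_width: 0.998
grip_force: 0.0
```

```bash
python3 go.py 458.5,-81.5,284.5
```

```text
9.95 tcp [458.3 -80.8 393.2] F [-0.7 -0.7  0.9] w 94.9 gf 0.0 j [-17. -17. 118.   0.  79. -90.]
[[-0.956, 0.2933, -0.0006], [0.2933, 0.956, 0.0005], [0.0007, 0.0003, -1.0]]
458.5,-81.5,284.5 -> [ -0.5  -0.7 108.7]
```

Emit:
play_rows(increments="0 0 0 0 0 15 95;0 0 0 0 0 40 95;0 0 0 0 0 65 95;0 0 0 0 0 88 95;0 0 0 0 0 102 95;0 0 0 0 0 107 95;0 0 0 0 0 108 95;0 0 0 0 0 108 70;0 0 0 0 0 108 58;0 0 0 0 0 108 54")

```text
time_s: 10.95
tcp_pos: [0.4587, -0.0817, 0.2866]
eef_rot: [[-0.956, 0.294, 0.002], [0.294, 0.956, -0.001], [-0.002, -0.0, -1.0]]
force: [0.0, -0.8, -0.5]
grip_width: 0.807
grip_force: 0.0
```

Emit:
play_rows(increments="0 0 0 0 0 0 50;0 0 0 0 0 0 46;0 0 0 0 0 0 42;0 0 0 0 0 0 36;0 0 0 0 0 0 36;0 0 0 0 0 0 36;0 0 0 0 0 0 36")

```text
time_s: 11.65
tcp_pos: [0.4584, -0.0815, 0.2856]
eef_rot: [[-0.956, 0.294, 0.0], [0.294, 0.956, 0.0], [-0.0, 0.0, -1.0]]
force: [-0.1, 0.4, -0.2]
grip_width: 0.501
grip_force: 20.0
```

```bash
python3 go.py 575,323,394
```

```text
11.65 tcp [458.4 -81.5 285.6] F [-0.1  0.4 -0.2] w 47.7 gf 19.997849464416504 j [-17. -11. 124.   0.  67. -90.]
[[-0.9557, 0.2944, 0.0002], [0.2944, 0.9557, 0.0001], [-0.0001, 0.0001, -1.0]]
575,323,394 -> [   7.6  420.9 -108.3]
```

Emit:
play_rows(increments="0 0 0 0 0 -8 36;0 0 0 0 0 -25 36;0 0 0 0 0 -50 36;0 0 0 0 0 -75 36;0 0 0 0 0 -92 36;0 0 0 0 0 -100 36;0 0 0 0 15 -100 36;0 0 0 1 45 -100 36;0 0 0 1 80 -100 36;0 0 0 2 115 -100 36")

```text
time_s: 12.65
tcp_pos: [0.4901, 0.0299, 0.3844]
eef_rot: [[-0.955, 0.295, -0.002], [0.295, 0.955, -0.0], [0.002, -0.001, -1.0]]
force: [1.4, 0.7, -3.2]
grip_width: 0.5
grip_force: 20.0
```

Emit:
play_rows(increments="0 0 0 1 38 0 36;0 0 0 2 76 0 36;0 0 0 2 114 0 36;0 0 0 3 152 0 36;0 0 0 3 190 0 36;0 0 0 4 228 0 36;0 0 0 5 262 0 36;0 0 0 5 286 0 36;0 0 0 6 300 0 36;0 0 0 6 306 0 36")

```text
time_s: 13.65
tcp_pos: [0.5745, 0.324, 0.3842]
eef_rot: [[-0.956, 0.293, -0.002], [0.293, 0.956, -0.001], [0.002, -0.002, -1.0]]
force: [-0.8, 0.4, -3.6]
grip_width: 0.502
grip_force: 20.0
```

Emit:
play_rows(increments="0 0 0 0 0 0 36;0 0 0 0 0 0 36;0 0 0 0 0 0 36")

```text
time_s: 13.95
tcp_pos: [0.5746, 0.3221, 0.3856]
eef_rot: [[-0.955, 0.295, -0.0], [0.295, 0.955, -0.0], [0.0, -0.0, -1.0]]
force: [-0.1, 0.3, -3.8]
grip_width: 0.504
grip_force: 20.0
```

```bash
python3 go.py 575,323,281.6
```

```text
13.95 tcp [574.6 322.1 385.6] F [-0.1  0.3 -3.8] w 48.0 gf 19.99578505754471 j [ 25.   9.  94.  -0.  77. -48.]
[[-0.9553, 0.2955, -0.0002], [0.2955, 0.9553, -0.0004], [0.0001, -0.0004, -1.0]]
575,323,281.6 -> [ -0.2   1.  104. ]
```

Emit:
play_rows(increments="0 0 0 0 0 12 36;0 0 0 0 0 35 36;0 0 0 0 0 60 36;0 0 0 0 0 80 36;0 0 0 0 0 93 36;0 0 0 0 0 99 36;0 0 0 0 0 101 36;0 0 0 0 0 102.5 36;0 0 0 0 0 103 36;0 0 0 0 0 103 36")

```text
time_s: 14.95
tcp_pos: [0.5749, 0.3233, 0.2836]
eef_rot: [[-0.956, 0.294, 0.002], [0.294, 0.956, 0.001], [-0.001, 0.001, -1.0]]
force: [0.3, 0.2, -3.4]
grip_width: 0.501
grip_force: 20.0
```

Emit:
play_rows(increments="0 0 0 0 0 0.6 36;0 0 0 0 0 1.2 36;0 0 0 0 0 1.2 36")

```text
time_s: 15.25
tcp_pos: [0.5747, 0.3232, 0.2817]
eef_rot: [[-0.956, 0.294, 0.001], [0.294, 0.956, 0.0], [-0.0, 0.0, -1.0]]
force: [0.7, 0.4, -1.1]
grip_width: 0.501
grip_force: 20.0
```

Contact is just beginning; a little more, then release.

Emit:
play_rows(increments="0 0 0 0 0 0.5 36;0 0 0 0 0 0.5 36;0 0 0 0 0 0.5 36")

```text
time_s: 15.55
tcp_pos: [0.5748, 0.3233, 0.2817]
eef_rot: [[-0.956, 0.294, 0.001], [0.294, 0.956, 0.0], [-0.001, 0.001, -1.0]]
force: [-1.3, 0.4, 1.7]
grip_width: 0.498
grip_force: 20.0
```

Emit:
play_rows(increments="0 0 0 0 0 0 55;0 0 0 0 0 0 75;0 0 0 0 0 0 95;0 0 0 0 0 0 95;0 0 0 0 0 0 95;0 0 0 0 0 0 95;0 0 0 0 0 -10 95;0 0 0 0 0 -40 95;0 0 0 0 0 -75 95;0 0 0 0 0 -100 95")

```text
time_s: 16.55
tcp_pos: [0.5748, 0.3233, 0.3843]
eef_rot: [[-0.956, 0.294, 0.003], [0.294, 0.956, 0.001], [-0.002, 0.002, -1.0]]
force: [-0.8, 0.3, 0.6]
grip_width: 1.001
grip_force: 0.0
```

Emit:
play_rows(increments="0 0 0 -1 -14 0 95;0 0 0 -2 -42 0 95;0 0 0 -4 -80 0 95;0 0 0 -6 -120 0 95;0 0 0 -8 -160 0 95;0 0 0 -10 -200 0 95;0 0 0 -12 -240 0 95;0 0 0 -14 -275 0 95;0 0 0 -16 -300 0 95;0 0 0 -17 -310 0 95")

```text
time_s: 17.55
tcp_pos: [0.4985, 0.0199, 0.38]
eef_rot: [[-0.955, 0.297, -0.001], [0.297, 0.955, -0.0], [0.001, -0.001, -1.0]]
force: [-0.7, 0.5, -0.7]
grip_width: 0.998
grip_force: 0.0
```

```bash
python3 go.py; python3 - <<'E'
from h import *
from bench import viewer
for n in('side','top'):
    d=viewer.get_image(n);pickle.dump(d,open(n+'1.pkl','wb'));cv2.imwrite(f'pics/{n}2.png',d['frame'])
    H,S,V=cv2.split(cv2.cvtColor(d['frame'],cv2.COLOR_BGR2HSV))
    tin=(270,215) if n=='top' else (240,207)
    print(n,'tin',*circ(d,mask(d,.034,.047)[1]&(S<70),tin,.04))
    o=(H>5)&(H<25)&(S>90)
    for k,uv,f in(('sq',(256,240) if n=='top' else (202,221),rect),('rd',(293,240) if n=='top' else (235,250),circ)):
        print(k,*f(d,o,uv,.008))
E
```

```text
17.55 tcp [498.5  19.9 380. ] F [-0.7  0.5 -0.7] w 94.9 gf 0.0 j [ -4. -11. 115.  -0.  77. -77.]
[[-0.9549, 0.297, -0.0012], [0.297, 0.9549, -0.0003], [0.0011, -0.0006, -1.0]]
side tin [513.6 -18.5] [55.6 61.1]
sq [445.   20.2] [63.2 62.3] 8.0
rd [460.3 -82.2] [73.2 75.1]Traceback (most recent call last):
  File "<stdin>", line 7, in <module>
  File "h.py", line 20, in circ
    (c,s,a)=cv2.fitEllipse(p.reshape(-1,1,2)*1000);return np.round(c,1),np.round(s,1)
            ~~~~~~~~~~~~~~^^^^^^^^^^^^^^^^^^^^^^^^
cv2.error: OpenCV(4.12.0) /io/opencv/modules/imgproc/src/shapedescr.cpp:361: error: (-201:Incorrect size of input array) There should be at least 5 points to fit the ellipse in function 'fitEllipseNoDirect'
```

View pics/side2.png

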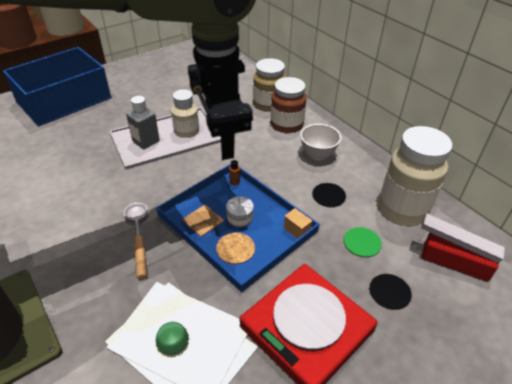

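Jar (185,113) and bottle (142,125) stand on the side tray, and the coasters and tin are clear. Next the tin, at (514,-18).

Emit:
play_rows(increments="0 0 0 -10 -12 0 95;0 0 0 -20 -25 0 95;0 0 0 -25 -31 0 95;0 0 0 -26 -31.5 0 95;0 0 0 -26 -31.5 0 95;0 0 0 -26 -31.5 0 95")

```text
time_s: 18.25
tcp_pos: [0.5152, -0.0156, 0.3807]
eef_rot: [[-0.956, 0.294, -0.0], [0.294, 0.956, 0.0], [0.0, 0.0, -1.0]]
force: [0.2, -0.8, 0.6]
grip_width: 0.996
grip_force: 0.0
```

```bash
python3 go.py 514,-18,202
```

```text
18.25 tcp [515.2 -15.6 380.7] F [ 0.2 -0.8  0.6] w 94.7 gf 0.0 j [ -8.  -9. 113.   0.  76. -81.]
[[-0.9558, 0.2941, -0.0003], [0.2941, 0.9558, 0.0003], [0.0004, 0.0002, -1.0]]
514,-18,202 -> [  0.4  -2.7 178.7]
```

Emit:
play_rows(increments="0 0 0 0 -2.5 15 95;0 0 0 0 -2.5 45 95;0 0 0 0 -2.5 80 95;0 0 0 0 -2.5 115 95;0 0 0 0 -2.5 145 95;0 0 0 0 -2.5 165 95;0 0 0 0 -2.5 174 95;0 0 0 0 -2.5 177 95;0 0 0 0 -2.5 178 95;0 0 0 0 -2.5 178 80")

```text
time_s: 19.25
tcp_pos: [0.515, -0.0183, 0.204]
eef_rot: [[-0.956, 0.294, 0.002], [0.294, 0.956, -0.0], [-0.002, 0.0, -1.0]]
force: [-0.5, -0.3, 0.6]
grip_width: 0.963
grip_force: 0.0
```

Emit:
play_rows(increments="0 0 0 0 0 0 66;0 0 0 0 0 0 60;0 0 0 0 0 0 56;0 0 0 0 0 0 50;0 0 0 0 0 0 45;0 0 0 0 0 0 45;0 0 0 0 0 0 45;0 0 0 0 0 0 45;0 0 0 0 0 0 45")

```text
time_s: 20.15
tcp_pos: [0.5145, -0.0182, 0.203]
eef_rot: [[-0.956, 0.294, 0.0], [0.294, 0.956, 0.0], [-0.0, 0.0, -1.0]]
force: [-0.7, 0.9, 3.0]
grip_width: 0.587
grip_force: 20.0
```

```bash
python3 go.py 462,-299.5,300
```

```text
20.15 tcp [514.5 -18.2 203. ] F [-0.7  0.9  3. ] w 55.8 gf 20.0003644824028 j [ -8.   3. 120.   0.  57. -81.]
[[-0.9557, 0.2944, 0.0001], [0.2944, 0.9557, 0.0], [-0.0001, 0.0001, -1.0]]
462,-299.5,300 -> [ -32.6 -284.3  -97. ]
```

Emit:
play_rows(increments="0 0 0 0 0 -8 45;0 0 0 0 0 -25 45;0 0 0 0 0 -50 45;0 0 0 0 0 -75 45;0 0 0 0 0 -92 45;0 0 0 0 0 -100 45;0 0 0 -2 -15 -100 45;0 0 0 -5 -45 -100 45;0 0 0 -9 -80 -100 45;0 0 0 -13 -115 -100 45")

```text
time_s: 21.15
tcp_pos: [0.4919, -0.1334, 0.3012]
eef_rot: [[-0.956, 0.294, -0.003], [0.294, 0.956, 0.0], [0.003, -0.0, -1.0]]
force: [1.5, 0.8, -0.9]
grip_width: 0.586
grip_force: 20.0
```

Emit:
play_rows(increments="0 0 0 -4 -35 0 45;0 0 0 -8 -70 0 45;0 0 0 -12 -105 0 45;0 0 0 -16 -135 0 45;0 0 0 -18 -155 0 45;0 0 0 -19.5 -166 0 45;0 0 0 -19.5 -169 0 45;0 0 0 -19.5 -169 0 45;0 0 0 -19.5 -169 0 45;0 0 0 -19.5 -169 0 45")

```text
time_s: 22.15
tcp_pos: [0.4621, -0.2984, 0.3028]
eef_rot: [[-0.956, 0.293, -0.0], [0.293, 0.956, 0.0], [0.0, 0.0, -1.0]]
force: [-0.3, 0.8, -1.6]
grip_width: 0.585
grip_force: 20.0
```

```bash
python3 go.py 462,-299.5,249
```

```text
22.15 tcp [ 462.1 -298.4  302.8] F [-0.3  0.8 -1.6] w 55.6 gf 19.999912977218628 j [ -38.   -1.  113.    0.   68. -111.]
[[-0.9561, 0.2931, -0.0001], [0.2931, 0.9561, 0.0003], [0.0002, 0.0002, -1.0]]
462,-299.5,249 -> [-0.2 -1.1 53.8]
```

Emit:
play_rows(increments="0 0 0 0 -1 10 45;0 0 0 0 -1 28 45;0 0 0 0 -1 42 45;0 0 0 0 -1 49 45;0 0 0 0 -1 51 45;0 0 0 0 -1 52 45;0 0 0 0 -1 52.5 45;0 0 0 0 -1 52.5 45")

```text
time_s: 22.95
tcp_pos: [0.4618, -0.3004, 0.251]
eef_rot: [[-0.956, 0.294, 0.001], [0.294, 0.956, -0.001], [-0.001, -0.0, -1.0]]
force: [0.4, -1.0, -1.7]
grip_width: 0.585
grip_force: 20.0
```

Emit:
play_rows(increments="0 0 0 0 0 0.6 45;0 0 0 0 0 1.2 45;0 0 0 0 0 1.2 45")

```text
time_s: 23.25
tcp_pos: [0.4616, -0.3002, 0.2492]
eef_rot: [[-0.956, 0.294, 0.0], [0.294, 0.956, -0.0], [-0.0, -0.0, -1.0]]
force: [0.6, -1.0, -0.8]
grip_width: 0.588
grip_force: 20.0
```

Emit:
play_rows(increments="0 0 0 0 0 0.5 45;0 0 0 0 0 0.5 45;0 0 0 0 0 0.5 45")

```text
time_s: 23.55
tcp_pos: [0.4617, -0.3002, 0.249]
eef_rot: [[-0.956, 0.294, 0.0], [0.294, 0.956, -0.0], [-0.0, -0.0, -1.0]]
force: [-0.8, 1.5, 3.4]
grip_width: 0.585
grip_force: 20.0
```

Emit:
play_rows(increments="0 0 0 0 0 0 65;0 0 0 0 0 0 80;0 0 0 0 0 0 95;0 0 0 0 0 0 95;0 0 0 0 0 0 95;0 0 0 0 0 0 95;0 0 0 0 0 -10 95;0 0 0 0 0 -40 95;0 0 0 0 0 -80 95;0 0 0 0 0 -120 95")

```text
time_s: 24.55
tcp_pos: [0.4614, -0.3, 0.3703]
eef_rot: [[-0.956, 0.294, -0.0], [0.294, 0.956, 0.0], [0.001, 0.0, -1.0]]
force: [0.6, -1.4, 0.8]
grip_width: 0.998
grip_force: 0.0
```

Emit:
play_rows(increments="0 0 0 0 10 -8 95;0 0 0 0 35 -14 95;0 0 0 0 70 -15 95;0 0 0 0 110 -15 95;0 0 0 0 150 -15 95;0 0 0 0 185 -15 95;0 0 0 0 205 -15 95;0 0 0 0 212 -15 95;0 0 0 0 212 -15 95")

```text
time_s: 25.45
tcp_pos: [0.524, -0.0969, 0.3835]
eef_rot: [[-0.956, 0.293, -0.0], [0.293, 0.956, -0.0], [0.0, -0.0, -1.0]]
force: [0.0, -0.9, -0.4]
grip_width: 0.996
grip_force: 0.0
```

```bash
python3 - <<'E'
from h import *
from bench import viewer
for n in('side','top'):
    d=viewer.get_image(n);cv2.imwrite(f'pics/{n}3.png',d['frame']);pickle.dump(d,open(n+'3.pkl','wb'))
    H,S,V=cv2.split(cv2.cvtColor(d['frame'],cv2.COLOR_BGR2HSV))
    p,m=mask(d,.078,.1);m&=(abs(p[...,0]-.462)<.06)&(abs(p[...,1]+.3)<.06)
    if m.sum()>50: print(n,'tin',*circ(d,m,(373,228) if n=='top' else (312,300),.086))
    for k,z,x,y in(('jar',.114,.575,.323),('bot',.13,.466,.341)):
        p,m=mask(d,z-.009,z+.012);m&=(abs(p[...,0]-x)<.05)&(abs(p[...,1]-y)<.05)&(S<70)
        if m.sum()>50: print(n,k,*circ(d,m,np.argwhere(m).mean(0)[::-1],z))
E
python3 go.py 575,323,385
```

```text
side tin [ 460.5 -300.3] [55.8 60.3]
side jar [573.  318.8] [47.4 60.8]
side bot [464.3 336.6] [31.4 44.5]
top tin [ 460.7 -298.8] [54.  55.7]
top jar [574.3 322.7] [45.3 47.4]
top bot [465.4 340.8] [29.1 31.6]
25.55 tcp [523.8 -98.1 383.5] F [ 0.2 -0.1  0.4] w 94.9 gf 0.0 j [-16.  -7. 111.  -0.  76. -89.]
[[-0.9556, 0.2947, -0.0004], [0.2947, 0.9556, -0.0004], [0.0003, -0.0005, -1.0]]
575,323,385 -> [ 75.2 417.5  -1.6]
```

View pics/side3.png

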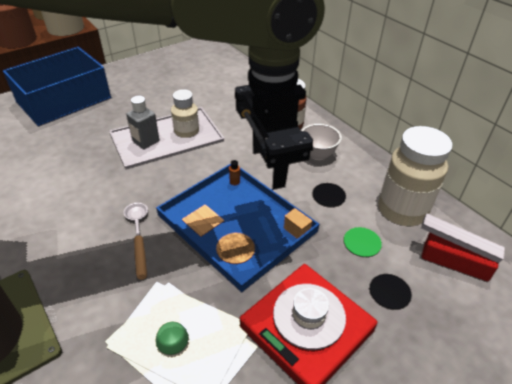

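The tin stands centred on the pan at (310,305), within about 2 mm. Jar and bottle haven't moved. Back to the jar.

Emit:
play_rows(increments="0 0 0 3 14 0 95;0 0 0 9 45 0 95;0 0 0 17 90 0 95;0 0 0 25 135 0 95;0 0 0 33 180 0 95;0 0 0 41 225 0 95;0 0 0 49 270 0 95;0 0 0 57 315 0 95;0 0 0 65 360 0 95;0 0 0 72 398 0 95")

```text
time_s: 26.55
tcp_pos: [0.5723, 0.3061, 0.3836]
eef_rot: [[-0.956, 0.295, -0.0], [0.295, 0.956, 0.0], [0.0, 0.0, -1.0]]
force: [0.7, -0.4, -0.5]
grip_width: 1.0
grip_force: 0.0
```

Emit:
play_rows(increments="0 0 0 2 14 0 95;0 0 0 3 19 0 95;0 0 0 3 19 0 95;0 0 0 3 19 0 95;0 0 0 3 19 0 95")

```text
time_s: 27.05
tcp_pos: [0.5753, 0.3216, 0.3838]
eef_rot: [[-0.955, 0.296, 0.0], [0.296, 0.955, -0.0], [-0.0, -0.0, -1.0]]
force: [0.4, 0.5, 0.6]
grip_width: 0.998
grip_force: 0.0
```

```bash
python3 go.py 574.8,323,281.5
```

```text
27.05 tcp [575.3 321.6 383.8] F [0.4 0.5 0.6] w 94.9 gf 0.0 j [ 25.   9.  95.  -0.  77. -48.]
[[-0.9551, 0.2961, 0.0], [0.2961, 0.9551, -0.0002], [-0.0001, -0.0002, -1.0]]
574.8,323,281.5 -> [  0.9   1.2 102.3]
```

Emit:
play_rows(increments="0 0 0 1 1 15 95;0 0 0 1 1 40 95;0 0 0 1 1 65 95;0 0 0 1 1 85 95;0 0 0 1 1 96 95;0 0 0 1 1 100 95;0 0 0 1 1 101 95;0 0 0 1 1 101 70;0 0 0 1 1 101 58;0 0 0 1 1 101 54")

```text
time_s: 28.05
tcp_pos: [0.5747, 0.3244, 0.2839]
eef_rot: [[-0.956, 0.294, 0.002], [0.294, 0.956, 0.001], [-0.001, 0.001, -1.0]]
force: [-0.2, 0.2, 0.7]
grip_width: 0.802
grip_force: 0.0
```

Emit:
play_rows(increments="0 0 0 0 0 0 50;0 0 0 0 0 0 46;0 0 0 0 0 0 42;0 0 0 0 0 0 36;0 0 0 0 0 0 36;0 0 0 0 0 0 36;0 0 0 0 0 0 36")

```text
time_s: 28.75
tcp_pos: [0.5744, 0.3242, 0.2827]
eef_rot: [[-0.956, 0.294, -0.0], [0.294, 0.956, -0.0], [0.0, -0.0, -1.0]]
force: [-0.9, -1.0, 1.0]
grip_width: 0.502
grip_force: 20.0
```

```bash
python3 go.py 459.5,-81.5,381.5
```

```text
28.75 tcp [574.4 324.2 282.7] F [-0.9 -1.   1. ] w 47.7 gf 19.9970680475235 j [ 25.  14.  99.  -0.  67. -48.]
[[-0.9557, 0.2944, -0.0001], [0.2944, 0.9557, -0.0001], [0.0001, -0.0002, -1.0]]
459.5,-81.5,381.5 -> [  -9.6 -421.6  -98.7]
```

Emit:
play_rows(increments="0 0 0 0 0 -8 36;0 0 0 0 0 -25 36;0 0 0 0 0 -50 36;0 0 0 0 0 -75 36;0 0 0 0 0 -92 36;0 0 0 0 0 -100 36;0 0 0 0 -15 -100 36;0 0 0 -1 -45 -100 36;0 0 0 -2 -80 -100 36;0 0 0 -3 -115 -100 36")

```text
time_s: 29.75
tcp_pos: [0.5422, 0.2117, 0.3805]
eef_rot: [[-0.956, 0.294, -0.003], [0.294, 0.956, -0.002], [0.003, -0.003, -1.0]]
force: [0.9, 0.1, -4.2]
grip_width: 0.498
grip_force: 20.0
```

Emit:
play_rows(increments="0 0 0 -1 -38 0 36;0 0 0 -2 -76 0 36;0 0 0 -3 -114 0 36;0 0 0 -4 -152 0 36;0 0 0 -5 -190 0 36;0 0 0 -6 -228 0 36;0 0 0 -6 -262 0 36;0 0 0 -6.5 -288 0 36;0 0 0 -6.5 -302 0 36;0 0 0 -6.5 -306.5 0 36")

```text
time_s: 30.75
tcp_pos: [0.458, -0.0828, 0.381]
eef_rot: [[-0.955, 0.297, -0.003], [0.297, 0.955, 0.0], [0.003, -0.0, -1.0]]
force: [-0.1, -0.0, -4.1]
grip_width: 0.502
grip_force: 20.0
```

Emit:
play_rows(increments="0 0 0 0 0 0 36;0 0 0 0 0 0 36;0 0 0 0 0 0 36")

```text
time_s: 31.05
tcp_pos: [0.4595, -0.0807, 0.3824]
eef_rot: [[-0.956, 0.293, -0.0], [0.293, 0.956, 0.0], [0.001, 0.0, -1.0]]
force: [0.4, 0.4, -3.5]
grip_width: 0.501
grip_force: 20.0
```

```bash
python3 go.py 459.5,-81.5,286.7
```

```text
31.05 tcp [459.5 -80.7 382.4] F [ 0.4  0.4 -3.5] w 47.7 gf 19.99475598335266 j [-17. -16. 119.   0.  78. -90.]
[[-0.956, 0.2933, -0.0005], [0.2933, 0.956, 0.0004], [0.0006, 0.0002, -1.0]]
459.5,-81.5,286.7 -> [-0.3 -0.8 95.7]
```

Emit:
play_rows(increments="0 0 0 0 0 12 36;0 0 0 0 0 35 36;0 0 0 0 0 58 36;0 0 0 0 0 76 36;0 0 0 0 0 87 36;0 0 0 0 0 91 36;0 0 0 0 0 93 36;0 0 0 0 0 94 36;0 0 0 0 0 94.5 36;0 0 0 0 0 94.5 36")

```text
time_s: 32.05
tcp_pos: [0.4597, -0.0814, 0.2889]
eef_rot: [[-0.956, 0.294, 0.001], [0.294, 0.956, -0.0], [-0.001, 0.0, -1.0]]
force: [-0.3, 0.9, -3.8]
grip_width: 0.503
grip_force: 20.0
```

Emit:
play_rows(increments="0 0 0 0 0 0.6 36;0 0 0 0 0 1.2 36;0 0 0 0 0 1.2 36")

```text
time_s: 32.35
tcp_pos: [0.4594, -0.0814, 0.287]
eef_rot: [[-0.956, 0.294, 0.0], [0.294, 0.956, -0.0], [-0.0, -0.0, -1.0]]
force: [0.2, 0.0, -3.7]
grip_width: 0.501
grip_force: 20.0
```

Emit:
play_rows(increments="0 0 0 0 0 0.5 36;0 0 0 0 0 0.9 36;0 0 0 0 0 0.9 36")

```text
time_s: 32.65
tcp_pos: [0.4596, -0.0815, 0.2866]
eef_rot: [[-0.956, 0.294, 0.001], [0.294, 0.956, -0.0], [-0.001, -0.0, -1.0]]
force: [-1.2, -0.6, 0.6]
grip_width: 0.5
grip_force: 20.0
```

Emit:
play_rows(increments="0 0 0 0 0 0 55;0 0 0 0 0 0 75;0 0 0 0 0 0 95;0 0 0 0 0 0 95;0 0 0 0 0 0 95;0 0 0 0 0 0 95;0 0 0 0 0 -10 95;0 0 0 0 0 -40 95;0 0 0 0 0 -80 95;0 0 0 0 0 -110 95")

```text
time_s: 33.65
tcp_pos: [0.4595, -0.0814, 0.3991]
eef_rot: [[-0.956, 0.294, 0.002], [0.294, 0.956, -0.001], [-0.003, -0.0, -1.0]]
force: [0.7, 0.3, -0.1]
grip_width: 0.996
grip_force: 0.0
```

Emit:
play_rows(increments="0 0 0 4 14 0 95;0 0 0 13 45 0 95;0 0 0 25 86 0 95;0 0 0 37 127 0 95;0 0 0 49 168 0 95;0 0 0 61 209 0 95;0 0 0 73 250 0 95;0 0 0 85 291 0 95;0 0 0 97 332 0 95;0 0 0 108 370 0 95")

```text
time_s: 34.65
tcp_pos: [0.4648, 0.3061, 0.3971]
eef_rot: [[-0.956, 0.294, 0.001], [0.294, 0.956, 0.001], [-0.001, 0.001, -1.0]]
force: [1.0, -0.4, 0.2]
grip_width: 1.002
grip_force: 0.0
```

Emit:
play_rows(increments="0 0 0 6 22 0 95;0 0 0 10 32 0 95;0 0 0 10.5 35 0 95;0 0 0 10.5 35 0 95;0 0 0 10.5 35 0 95")

```text
time_s: 35.15
tcp_pos: [0.4656, 0.3396, 0.3962]
eef_rot: [[-0.955, 0.295, 0.0], [0.295, 0.955, -0.0], [-0.0, -0.0, -1.0]]
force: [-0.3, -0.3, 1.1]
grip_width: 0.997
grip_force: 0.0
```

```bash
python3 go.py 466,341,294.6; python3 - <<'E'
from h import *
from bench import viewer
for n in('side','top'):
    d=viewer.get_image(n);cv2.imwrite(f'pics/{n}4.png',d['frame'])
    H,S,V=cv2.split(cv2.cvtColor(d['frame'],cv2.COLOR_BGR2HSV))
    z=.118;p,m=mask(d,z-.009,z+.012);m&=(abs(p[...,0]-.459)<.05)&(abs(p[...,1]+.08)<.05)&(S<70)
    print(n,*circ(d,m,np.argwhere(m).mean(0)[::-1],z))
    if n=='top': print('sq',rect(d,(H>5)&(H<25)&(S>90),(256,240),.008))
E
```

```text
35.15 tcp [465.6 339.6 396.2] F [-0.3 -0.3  1.1] w 94.8 gf 0.0 j [ 31.  -2. 105.  -0.  77. -42.]
[[-0.9553, 0.2955, 0.0001], [0.2955, 0.9553, -0.0003], [-0.0002, -0.0003, -1.0]]
466,341,294.6 -> [  0.    1.5 101.6]
side [459.4 -84.3] [46.6 54.7]
top [460.1 -81.1] [44.8 46.2]
sq (array([443.4,  19.2]), array([59.9, 59. ]), 8.61)
```

View pics/top4.png

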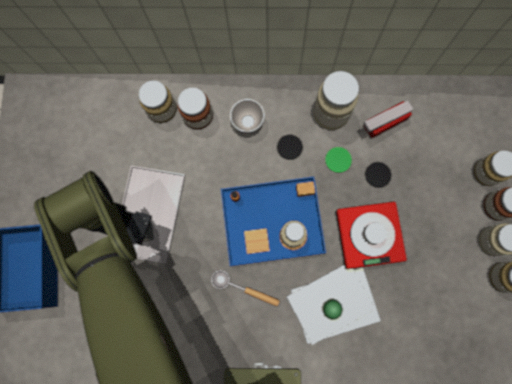

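The jar is back on the cork coaster at (293,235), within 1-2 mm of its original spot, and the tin is on the pan at (375,232). The square coaster's centre measures (444,20). Now the bottle.

Emit:
play_rows(increments="0 0 0 0 1 15 95;0 0 0 0 1 40 95;0 0 0 0 1 65 95;0 0 0 0 1 85 95;0 0 0 0 1 96 95;0 0 0 0 1 100 95;0 0 0 0 1 100.5 95;0 0 0 0 1 100.5 60;0 0 0 0 1 100.5 42;0 0 0 0 1 100.5 42")

```text
time_s: 36.25
tcp_pos: [0.466, 0.3417, 0.2966]
eef_rot: [[-0.956, 0.294, 0.002], [0.294, 0.956, 0.001], [-0.001, 0.001, -1.0]]
force: [0.0, -0.4, 0.1]
grip_width: 0.802
grip_force: 0.0
```

Emit:
play_rows(increments="0 0 0 0 0 0 36;0 0 0 0 0 0 30;0 0 0 0 0 0 24;0 0 0 0 0 0 20;0 0 0 0 0 0 20;0 0 0 0 0 0 20;0 0 0 0 0 0 20;0 0 0 0 0 0 20")

```text
time_s: 37.05
tcp_pos: [0.4657, 0.3415, 0.2955]
eef_rot: [[-0.956, 0.294, -0.0], [0.294, 0.956, 0.0], [0.0, -0.0, -1.0]]
force: [0.8, 0.3, -0.4]
grip_width: 0.332
grip_force: 20.0
```

```bash
python3 go.py 443.8,20.3,395
```

```text
37.05 tcp [465.7 341.5 295.5] F [ 0.8  0.3 -0.4] w 31.6 gf 19.999999701976776 j [ 31.   3. 109.   0.  67. -42.]
[[-0.9557, 0.2944, -0.0001], [0.2944, 0.9557, 0.0], [0.0001, -0.0, -1.0]]
443.8,20.3,395 -> [ -73.6 -313.4  -99.5]
```

Emit:
play_rows(increments="0 0 0 0 0 -8 20;0 0 0 0 0 -25 20;0 0 0 0 0 -50 20;0 0 0 0 0 -75 20;0 0 0 0 0 -92 20;0 0 0 0 0 -100 20;0 0 0 -4 -15 -100 20;0 0 0 -10 -45 -100 20;0 0 0 -18 -80 -100 20;0 0 0 -26 -115 -100 20")

```text
time_s: 38.05
tcp_pos: [0.4558, 0.2221, 0.3936]
eef_rot: [[-0.956, 0.294, -0.003], [0.294, 0.956, -0.002], [0.002, -0.003, -1.0]]
force: [0.8, -1.1, -2.3]
grip_width: 0.33
grip_force: 20.0
```

Emit:
play_rows(increments="0 0 0 -8 -35 0 20;0 0 0 -16 -70 0 20;0 0 0 -24 -105 0 20;0 0 0 -32 -140 0 20;0 0 0 -40 -168 0 20;0 0 0 -45 -187 0 20;0 0 0 -47 -196 0 20;0 0 0 -47.5 -198.5 0 20;0 0 0 -47.5 -198.5 0 20;0 0 0 -47.5 -198.5 0 20")

```text
time_s: 39.05
tcp_pos: [0.4436, 0.0209, 0.3953]
eef_rot: [[-0.956, 0.293, -0.001], [0.293, 0.956, 0.0], [0.001, 0.0, -1.0]]
force: [0.9, -0.4, -1.9]
grip_width: 0.333
grip_force: 20.0
```

```bash
python3 go.py 443.8,20.3,299.5
```

```text
39.05 tcp [443.6  20.9 395.3] F [ 0.9 -0.4 -1.9] w 31.6 gf 19.9997341632843 j [ -4. -20. 120.   0.  80. -77.]
[[-0.956, 0.2935, -0.0006], [0.2935, 0.956, 0.0003], [0.0006, 0.0002, -1.0]]
443.8,20.3,299.5 -> [-0.4 -0.5 95.8]
```

Emit:
play_rows(increments="0 0 0 0 0 12 20;0 0 0 0 0 35 20;0 0 0 0 0 58 20;0 0 0 0 0 76 20;0 0 0 0 0 87 20;0 0 0 0 0 91 20;0 0 0 0 0 93 20;0 0 0 0 0 94.5 20;0 0 0 0 0 95 20;0 0 0 0 0 95 20")

```text
time_s: 40.05
tcp_pos: [0.4439, 0.0203, 0.3013]
eef_rot: [[-0.956, 0.294, 0.001], [0.294, 0.956, -0.0], [-0.001, 0.0, -1.0]]
force: [0.1, -0.6, -2.7]
grip_width: 0.336
grip_force: 20.0
```

Emit:
play_rows(increments="0 0 0 0 0 0.6 20;0 0 0 0 0 1.2 20;0 0 0 0 0 1.2 20")

```text
time_s: 40.35
tcp_pos: [0.4437, 0.0202, 0.2995]
eef_rot: [[-0.956, 0.294, 0.0], [0.294, 0.956, -0.0], [-0.0, 0.0, -1.0]]
force: [0.1, 0.2, -1.0]
grip_width: 0.332
grip_force: 20.0
```

Emit:
play_rows(increments="0 0 0 0 0 0.5 20;0 0 0 0 0 0.5 20;0 0 0 0 0 0.5 20")

```text
time_s: 40.65
tcp_pos: [0.4439, 0.0203, 0.2995]
eef_rot: [[-0.956, 0.294, 0.001], [0.294, 0.956, -0.0], [-0.001, 0.0, -1.0]]
force: [-1.7, 0.3, 2.0]
grip_width: 0.331
grip_force: 20.0
```

Emit:
play_rows(increments="0 0 0 0 0 0 40;0 0 0 0 0 0 60;0 0 0 0 0 0 95;0 0 0 0 0 0 95;0 0 0 0 0 0 95;0 0 0 0 0 0 95;0 0 0 0 0 -10 95;0 0 0 0 0 -40 95;0 0 0 0 0 -80 95;0 0 0 0 0 -110 95")

```text
time_s: 41.65
tcp_pos: [0.4437, 0.0203, 0.4119]
eef_rot: [[-0.956, 0.294, 0.003], [0.294, 0.956, -0.0], [-0.002, 0.001, -1.0]]
force: [0.9, 0.3, 0.8]
grip_width: 0.995
grip_force: 0.0
```

Emit:
play_rows(increments="0 0 0 5 20 0 95;0 0 0 10 50 0 95;0 0 0 20 90 0 95;0 0 0 30 130 0 95;0 0 0 40 165 0 95;0 0 0 45 190 0 95;0 0 0 47 200 0 95;0 0 0 47 200 0 95;0 0 0 47 200 0 95;0 0 0 47 200 0 95")

```text
time_s: 42.65
tcp_pos: [0.4577, 0.2242, 0.409]
eef_rot: [[-0.955, 0.296, 0.0], [0.296, 0.955, -0.0], [-0.0, -0.0, -1.0]]
force: [1.1, -0.9, -0.8]
grip_width: 0.999
grip_force: 0.0
```

```bash
python3 - <<'E'
from h import *
from bench import viewer
for n in('side','top'):
    d=viewer.get_image(n);cv2.imwrite(f'pics/{n}5.png',d['frame'])
    H,S,V=cv2.split(cv2.cvtColor(d['frame'],cv2.COLOR_BGR2HSV))
    for k,z,x,y in(('jar',.118,.459,-.081),('bot',.134,.444,.02),('tin',.086,.461,-.3)):
        p,m=mask(d,z-.009,z+.012);m&=(abs(p[...,0]-x)<.04)&(abs(p[...,1]-y)<.04)&(S<70)
        print(n,k,*circ(d,m,np.argwhere(m).mean(0)[::-1],z))
E
```

```text
side jar [459.4 -84.3] [46.6 54.7]
side bot [442.8  17. ] [31.2 39.6]
side tin [ 460.3 -300.5] [55.6 61. ]
top jar [460.1 -81.2] [44.6 46.2]
top bot [443.7  20.7] [29.5 29.6]
top tin [ 460.8 -298.7] [54.2 55.5]
```

View pics/side5.png

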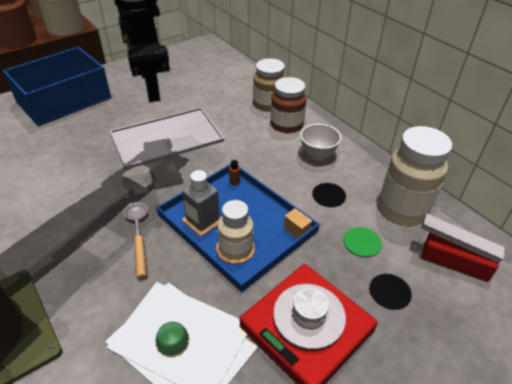

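Bottle (200,200), jar (235,232) and tin (310,305) all stand upright in their places, and the arm is clear.

```bash
python3 -c "
from bench import hand_in
print(hand_in())"
```

```text
the job is handed in; nothing more can be done
None
```

The job is handed in at about 43 s of the 120 s allowed: by the last pictures the tin stands on the scale's pan, the jar on the cork coaster and the bottle on the wooden one, all upright and within about 2 mm of centre, with the vial and carton left in place; the judge's verdict was not shown.

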